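Nip a thin box offcut in the bench clamp with its star wheel

ROBOT

A 6-joint arm with a two-finger parallel gripper is mounted at the origin on the work surface; the furniture and walls round the work are solid. World frame = base frame: x ahead of the robot, y to its left, z up, the work surface at z = 0. Lengths are in m, angles in rad, forces in N, time in s.
With the tool pointing down it reaches from about 0.225 to 0.875 m from the base axis. Payload 3.4 kg.
Tool frame: the origin (TCP) lies at the very end of the fingers, on their centre line; the grasp point (between the pads) lies 19 mm behind it; z points along the fingers, y is the direction in which the jaws open and shut (so a half turn about z gives the same grasp; the last joint's range is limited). The gripper opens to 85 mm and grips with 20 to 120 N. Pads are 22 mm wide; open, the fingers measure 114 mm over their backs; the gripper's body (76 mm by 85 mm) begins 54 mm behind the grasp point. The pads swing forward as they close: fully open they stand 13 mm farther back than shut.
Start: joints at [-1.396, 0.276, 1.505, -0, 1.361, -0.121], TCP at [0.168, -0.55, 0.231] pointing down, gripper open.
Joint ranges: [-2.89, 2.89], [-0.75, 2.08], [0.22, 2.7], [-1.18, 4.32], [0.11, 2.71], [-2.7, 2.7]. Speed limits (rad/s): [2.57, 2.57, 3.14, 3.14, 3.14, 3.14].

INTERFACE

Orientations are given as a unit quaternion [w, x, y, z].
In Python, from rig import telemetry, imaging, manip, finder gives the robot as it stands.
- The arm moves only by the tool arm_command, never from a script. Its argument "steps" is a list of rows, each a list of 3 entries, a list of its own where there are three numbers: the turn, a rotation vector about the world's x, y, z in rad, then the shift along the world's x, y, z in mm, then the closure in counts, from 0 (fully open) to 255 (shut). In form: [[[rx, ry, rz], [dx, dy, dz], grip], ...]. A call has 1 to 20 rows; each row shifts and turns the commanded pose from where the row before left it; what a row does not reach is not made up. A row lasts 1/8 s, in which the tool goes at most 62.5 mm and 10.7 degrees, less where a joint would pass 70% of its speed; a pose out of reach is approached as far as the arm can. A call is refused whole if a number of a shift passes 62.5 or a number of a turn 0.188, either way. A call with a gripper value outside its range is refused whole. The fingers move at their own pace and stop on an object; "newtons" is the grip in N (left out, the last holds). Time passes only in rows, so rows that do not move let the fingers close. It gives the time, the measured TCP pose, the force and the opening at its end, in the units of the state.
- telemetry.get_state(): the state, without advancing time (a new reading comes with each control period).
- imaging.get_image(name): name is "scene" or "side" or "wrist"; returns the picture (420x560x3 uint8, blue, green, red); there is no depth.
- imaging.camera_params(name): a dict with "intrinsics" (3x3 intrinsics, pixels), "R" (3x3) and "t" (3): a world point X has camera coordinates R X + t. Camera axes: x right, y down, z forward; pixel columns grow to the right and rows downward; lengths in m; the calibration is good to about 2 mm. A picture is of the moment at which its call begins: read the wrist's pose just before it. camera_params takes no time and is no camera call; for the wrist camera it gives the pose at the moment of the call.
- manip.sign_off(): hands the job in, once; it reports no verdict.
Trained networks look in the newest picture that a camera, given by its name, has taken for a name from the list of things; names that differ only in an ending like _2 or _b are one class to them, and where a whole thing is asked for, a point or a joint stands for the part that bears it (a point fixed in the world has none). Each returns a list of dicts, best first, with "score" (0 to 1); they miss things now and then, are a little off and sometimes report something else, mostly with a low value. They report only what shows in the picture. A call takes as long as a camera call. They do not tell look-alikes from the thing itself.
- finder.cut_out(camera, thing): "pixels" (420x560 bool, what is visible of it) and "extent" ([left, top, width, height] in pixels, round what is visible of it).
The state is a dict: "clock": time; "qpos": joint angles; "qd": joint speeds; "effort": joint torques, N m; "position": TCP position; "ee_rot": TCP orientation; "contact_force": force on the tool from outside, world axes, zero at the start; "moment": the same for the moment, N m; "width": finger opening in m.
Only numpy, scipy, OpenCV 4.12 (cv2) and the standard library are available. Lean on these libraries where they do the work, as an engineer would, in place of code of your own. Each camera call takes 0.05 s, during which the arm holds its last target.

TASK

Lay the short, bright aluminium box offcut flat in the blue bench clamp, in line with the pad and square to the anvil, and let go. Then tighten the clamp by pushing the spokes of its star wheel round clockwise, one after another, until the offcut is held firmly between pad and anvil (turning the wheel then takes about twice the effort of running it free, 12 to 14 N on a ball), and leave it clamped; the walls are thin, so do not overtighten, do not push harder than 25 N, do not push the pad by hand, and leave the other things alone.

Things in the scene. Friction and masses are not known exactly. Their poses are not given: they have to be found in the camera images.
- offcut_mid (a point): centre of the offcut: a short bright aluminium box-section tube, 30 wide (x) x 60 long (y) x 30 mm high, 2 mm walls, about 40 g; the tube runs along its own y, with open ends. This point is half-way up. Grasp it across its 30 mm width, over the middle of its length
- bench_clamp: blue clamp fixed to the table on a dark plate 110 x 310 x 12 mm (y from -150 to 160). Origin on the table; its y is the clamping line, x = 0 the white centre line. Anvil at the -y end: 60 wide, top 46 mm above the table, face at y = -110. The bed is 12 mm above the table. Spindle guide at y = 23 to 47, 44 mm high; gearbox at y = 74 to 146, 62 wide, 62 mm high, carries the wheel
- bay (a point): fixed point where the offcut's centre is once clamped: on the centre line, 30 mm from the anvil face, 15 mm above the bed (27 above the table); axes as bench_clamp. The open clamp has 80 to 88 mm between anvil and pad faces, so the 60 mm offcut may first lie up to 15 mm on the +y side of this point; the pad then pushes it to the anvil
- clamp_pad: round black rubber-faced pad, 29 mm across, at the end of the spindle, 27 mm above the table; origin at the centre of its face, which looks along -y of the clamp to the anvil. It moves along -y as the wheel is turned clockwise; it is slightly springy
- wheel_axis (a point): fixed point on the star wheel's upright axis, 100 mm above the table at the height of the spokes, 190 mm from bay along +y of the clamp. Hub radius 22 mm; a fixed cap over it rises to 127 mm above the table. Beside the column under the hub (radius 24 mm) the space between the spokes is free down to 62 mm above the table
- spoke_ball (a point): centre of the red ball (radius 10 mm) on one of five like spokes 72 degrees apart (steel rods, radius 5 mm); 70 mm from the wheel's axis, 100 mm above the table; turns with the wheel
- star_wheel: the five-spoked wheel; origin on its axis at spoke height. Clockwise from above closes the clamp, 2 to 4 rad to the offcut; it stays where left. Running free takes 0.45 N m (6.5 N square on a ball); once the pad bears, the effort climbs steeply within tenths of a radian. Firmly clamped: 0.8 to 0.95 N m (12 to 14 N on a ball); over 1.1 N m crushes the offcut
- tape: yellow tape measure, 38 x 99 x 65 mm, a bystander; origin under its middle
- marker: white and blue paint marker, 14 x 137 x 16 mm, lying, a bystander; origin under its middle
- gclamp: dark G-clamp, 93 x 105 x 18 mm, lying, a bystander; origin under its middle
- long_box: dark steel box-section offcut, 40 x 140 x 40 mm, lying, a bystander; origin under its middle
- spray: spray can with blue cap, 59 mm across, 200 mm high, a bystander; origin under its middle
Things that resemble listed ones, but are neither listed nor needed, are in the scene too. Of the things that look like the part that bears offcut_mid, the smallest one is meant.

How it is judged:
On the way, in this order (a step that is already met when the one before it is completed fails the run):
1. the offcut lies flat on the clamp's bed between pad and anvil, in line, and is let go (x of offcut_mid in the frame of bay between -0.008 and 0.008 m and y of offcut_mid in the frame of bay between -0.004 and 0.03 m and z of offcut_mid in the frame of bay between -0.004 and 0.004 m and angle between the y axis of offcut_mid and the y axis of bay, either way round below 0.2 rad and contact force between the fingers and offcut below 0.2 N), for 0.2 s.
2. the pad presses the offcut with at least 30 N (contact force between clamp_pad and offcut above 30 N), for 0.2 s.
At the end, for the whole second after the job is handed in: The offcut is clamped between pad and anvil with 30 to 85 N, its centre within 8 mm of the centre line and 4 mm of the clamped place along it and in height, square within 0.1 rad, flat within 0.1 rad and at rest (contact force between clamp_pad and offcut between 30 and 85 N and x of offcut_mid in the frame of bay between -0.008 and 0.008 m and y of offcut_mid in the frame of bay between -0.004 and 0.004 m and z of offcut_mid in the frame of bay between -0.004 and 0.004 m and angle between the y axis of offcut_mid and the y axis of bay, either way round below 0.1 rad and angle between offcut_mid's own z axis and vertical below 0.1 rad and linear speed of offcut below 0.02 m/s); the robot touches nothing.
It fails at once if the offcut squeezed with more than 95 N (contact force between clamp_pad and offcut above 95 N).
It fails at once if the star wheel pushed with more than 25 N (contact force between the fingers and star_wheel above 25 N).
It fails at once if the pad pushed by hand with more than 8 N (contact force between the fingers and clamp_pad above 8 N).
It fails at once if a bystander moved by more than 20 mm (distance of any of tape, marker, gclamp, long_box, spray from where it was at the start of the episode above 0.02 m).
It also fails if it takes over 72 s, if anything falls off the work surface, if the arm or the gripper's body presses on something with over 40 N, if the wrist force passes 120 N, or if a joint passes its speed limit or range.

## Working session

There is one attempt and no reset: what is moved stays moved. The work goes in short steps, Python scripts to look and compute and a tool call to move; the robot and the scene stay as the last step left them, time stands still between calls to the robot, and variables do not carry over. Pictures are saved under pics/ and viewed, and the job is handed in when it is done.

Besides the shell and the picture viewer there is one more tool, called after "Emit:" in YAML: its name, and indented under it one key for each argument. arm_command: Moves the arm, as the interface text tells. Its arguments: {"type":"object","properties":{"steps":{"type":"array"},"newtons":{"type":"number"}},"required":["steps"]}

```bash
ls; mkdir -p pics
python3 - <<'E'
from rig import telemetry, imaging, manip, finder
import cv2
print(telemetry.get_state())
for n in ["scene","side","wrist"]:
    im=imaging.get_image(n); cv2.imwrite(f"pics/{n}0.png",im)
    p=imaging.camera_params(n); print(n,p)
E
```

```text
pics
{'clock': 0.0, 'qpos': array([-1.39599729e+00,  2.76640956e-01,  1.50616896e+00, -7.76082658e-06,
        1.36068486e+00, -1.20998301e-01]), 'qd': array([ 7.75818406e-05,  9.34797891e-04, -4.57829492e-04,  4.89527122e-04,
       -8.09757145e-04,  8.21760041e-05]), 'effort': array([ 1.64117871e-03, -4.16761065e+01, -2.45804662e+01, -1.34017068e-04,
        1.08609907e-02,  9.19201398e-06]), 'position': array([ 0.16751297, -0.54949664,  0.23039922]), 'ee_rot': array([-9.50611799e-04,  9.89082346e-01,  1.47360808e-01, -2.93736549e-05]), 'contact_force': array([-0.14719389, -0.18113163, -0.37648352]), 'moment': array([ 0.02657827, -0.04497435, -0.02032582]), 'width': 0.08546652974559465}
scene {'intrinsics': array([[438.58551137,   0.        , 285.27689987],
       [  0.        , 438.58551137, 206.01808183],
       [  0.        ,   0.        ,   1.        ]]), 'R': array([[-0.68229783, -0.73072626,  0.02255692],
       [-0.44754606,  0.39309008, -0.80323267],
       [ 0.57807629, -0.55813916, -0.59523816]]), 't': array([0.42148478, 0.3319313 , 0.937864  ])}
side {'intrinsics': array([[426.20342141,   0.        , 279.99895746],
       [  0.        , 426.20342141, 204.69130786],
       [  0.        ,   0.        ,   1.        ]]), 'R': array([[ 0.99720882,  0.07279179,  0.01661115],
       [ 0.0546407 , -0.55987885, -0.82677087],
       [-0.0508819 ,  0.82537084, -0.56229352]]), 't': array([-0.57596797,  0.05423288,  1.34558273])}
wrist {'intrinsics': array([[359.90182566,   0.        , 275.23793267],
       [  0.        , 359.90182566, 203.12844592],
       [  0.        ,   0.        ,   1.        ]]), 'R': array([[ 0.29197314, -0.95642282, -0.00266137],
       [-0.91401588, -0.27984458,  0.29370392],
       [-0.2816499 , -0.08332112, -0.95589274]]), 't': array([-0.57444501, -0.03807973,  0.38062808])}
```

View pics/scene0.png

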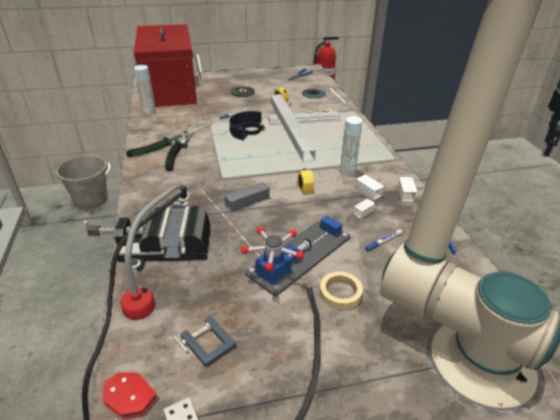

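View pics/side0.png

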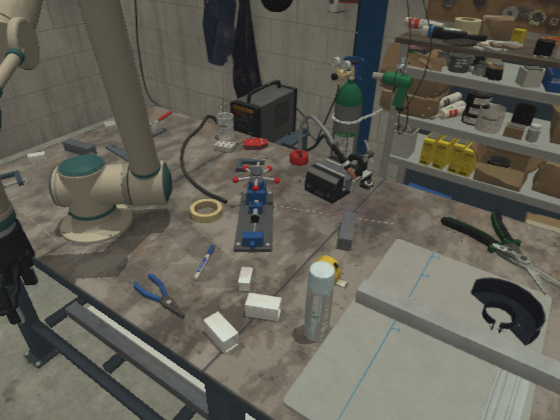

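View pics/wrist0.png

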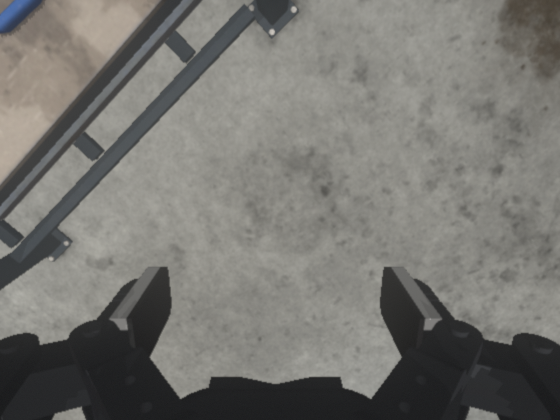

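```bash
cat > h.py <<'E'
from rig import telemetry, imaging, manip, finder
import cv2, numpy as np
def ray(p,uv):
    K=p["intrinsics"];R=p["R"];t=p["t"]
    d=R.T@np.linalg.inv(K)@np.array([uv[0],uv[1],1.]); c=-R.T@t
    return c,d
def back(p,uv,z):
    c,d=ray(p,uv); return c+d*(z-c[2])/d[2]
def proj(p,X):
    X=np.atleast_2d(X); c=X@p["R"].T+p["t"]; q=c@p["intrinsics"].T; return q[:,:2]/q[:,2:]
def crop(im,x0,y0,x1,y1,s,fn):
    cv2.imwrite(fn,cv2.resize(im[y0:y1,x0:x1],None,fx=s,fy=s,interpolation=cv2.INTER_CUBIC))
E
python3 - <<'E'
from h import *
for cam in ["scene","side"]:
    im=cv2.imread(f"pics/{cam}0.png"); p=imaging.camera_params(cam)
    for th in ["offcut_mid","bench_clamp","spoke_ball","star_wheel","clamp_pad"]+(["tape","marker","gclamp","long_box","spray"]):
        for r in finder.cut_out(cam,th)[:4]:
            e=r["extent"]; m=r["pixels"]; ys,xs=np.nonzero(m)
            print(cam,th,round(r["score"],2),e,(xs.mean().round(1),ys.mean().round(1)),back(p,(xs.mean(),ys.mean()),0.02).round(3), m.sum())
a=cv2.imread("pics/scene0.png");crop(a,220,160,430,310,3.8,"pics/scene_c.png")
a=cv2.imread("pics/side0.png");crop(a,180,150,350,360,2.8,"pics/side_c.png")
E
```

```text
scene offcut_mid 0.79 [357.7, 177.4, 26.7, 22.9] (np.float64(369.4), np.float64(187.7)) [ 0.559 -0.319  0.02 ] 438
scene offcut_mid 0.76 [354.3, 199.3, 14.2, 20.1] (np.float64(363.4), np.float64(209.0)) [ 0.498 -0.213  0.02 ] 241
scene bench_clamp 0.59 [241.3, 214.2, 106.2, 81.2] (np.float64(293.7), np.float64(254.4)) [0.494 0.086 0.02 ] 4157
scene spoke_ball 0.98 [240.5, 227.6, 66.0, 44.5] (np.float64(273.6), np.float64(248.7)) [0.546 0.11  0.02 ] 601
scene star_wheel 0.85 [240.4, 225.0, 61.9, 47.9] (np.float64(273.8), np.float64(249.0)) [0.545 0.111 0.02 ] 694
scene star_wheel 0.26 [364.3, 230.9, 38.0, 21.7] (np.float64(384.0), np.float64(239.9)) [ 0.37  -0.143  0.02 ] 186
scene clamp_pad 0.44 [353.0, 197.5, 18.9, 20.8] (np.float64(364.1), np.float64(208.4)) [ 0.499 -0.217  0.02 ] 254
scene clamp_pad 0.39 [305.6, 241.7, 5.7, 6.4] (np.float64(307.9), np.float64(243.5)) [0.5   0.026 0.02 ] 26
scene tape 0.92 [297.8, 169.9, 16.1, 27.7] (np.float64(305.7), np.float64(181.6)) [ 0.721 -0.188  0.02 ] 346
scene marker 0.53 [367.9, 231.5, 30.5, 18.9] (np.float64(383.0), np.float64(240.6)) [
[... 1411 characters left out ...]
64(334.0), np.float64(269.7)) [ 0.737 -0.175  0.02 ] 300
side tape 0.48 [230.7, 166.6, 48.8, 86.1] (np.float64(254.2), np.float64(213.6)) [0.49  0.064 0.02 ] 2584
side marker 0.77 [192.9, 246.4, 20.1, 32.5] (np.float64(202.9), np.float64(262.7)) [ 0.379 -0.179  0.02 ] 205
side gclamp 0.74 [235.7, 157.9, 28.0, 12.1] (np.float64(249.2), np.float64(162.3)) [0.429 0.401 0.02 ] 169
side long_box 0.64 [335.8, 211.5, 20.7, 38.8] (np.float64(345.8), np.float64(230.7)) [0.778 0.002 0.02 ] 510
side spray 0.8 [304.3, 262.1, 31.7, 83.0] (np.float64(318.0), np.float64(300.7)) [ 0.693 -0.291  0.02 ] 1924
side spray 0.2 [235.5, 165.9, 42.1, 84.9] (np.float64(254.3), np.float64(212.6)) [0.49 0.07 0.02] 2747
```

View pics/scene_c.png

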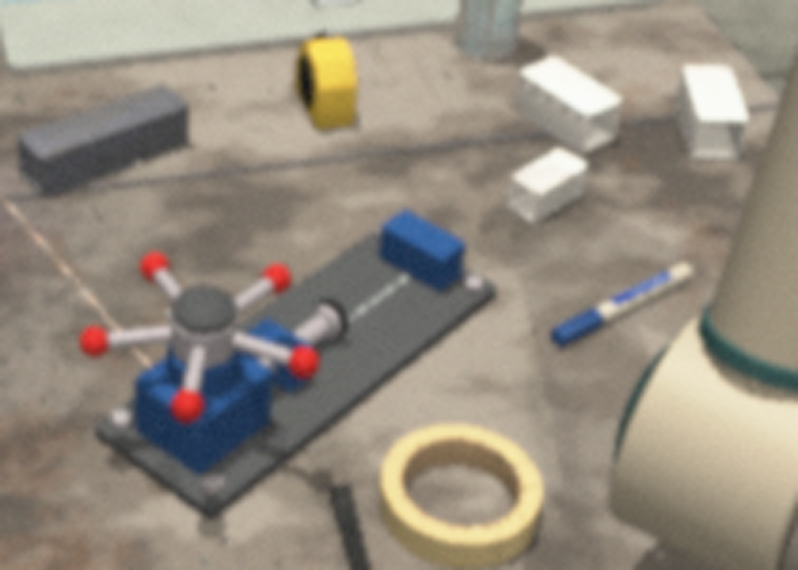

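View pics/side_c.png

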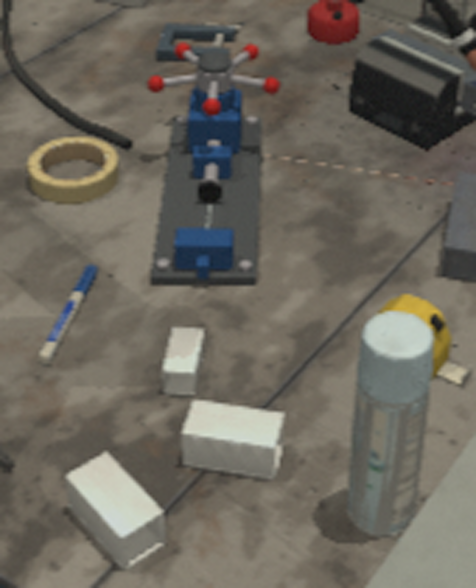

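Run:
```python
from h import *
from scipy.spatial.transform import Rotation as Ro
p=imaging.camera_params("wrist"); s=telemetry.get_state()
q=s["ee_rot"]; T=Ro.from_quat([q[1],q[2],q[3],q[0]]).as_matrix()
c=-p["R"].T@p["t"]
print("cam in tool",T.T@(c-s["position"]),"R cam<-tool\n",(p["R"]@T).round(4))
ps=imaging.camera_params("scene"); pd=imaging.camera_params("side")
def tri(a,b):
    c1,d1=ray(ps,a);c2,d2=ray(pd,b)
    A=np.stack([d1,-d2],1); l=np.linalg.lstsq(A,c2-c1,rcond=None)[0]
    P,Q=c1+d1*l[0],c2+d2*l[1]; return (P+Q)/2,np.linalg.norm(P-Q)
print("spray",back(pd,(318,341),0),back(pd,(320,268),.2))
# red balls
for n,pp in (("scene",ps),("side",pd)):
    im=cv2.imread(f"pics/{n}0.png").astype(int)
    m=((im[...,2]>150)&(im[...,1]<90)&(im[...,0]<90)).astype(np.uint8)
    N,l,st,ce=cv2.connectedComponentsWithStats(m)
    for i in range(1,N):
        if 8<st[i,4]<200: print(n,ce[i].round(1),st[i,4],back(pp,ce[i],.1).round(4))
```

```text
cam in tool [ 0.07565129  0.00059684 -0.14284058] R cam<-tool
 [[ 5.000e-04  1.000e+00  1.300e-03]
 [-9.558e-01  9.000e-04 -2.939e-01]
 [-2.939e-01 -1.100e-03  9.558e-01]]
spray [ 0.69441306 -0.39675802  0.        ] [ 0.68529682 -0.36875233  0.2       ]
scene [145.5  31. ] 86 [ 2.3655 -0.5223  0.1   ]
scene [326.7  50.2] 86 [ 1.4579 -1.0816  0.1   ]
scene [259.6 228.9] 26 [0.5602 0.1466 0.1   ]
scene [292.9 232.2] 27 [0.4944 0.0917 0.1   ]
scene [244.2 248.8] 39 [0.5272 0.2232 0.1   ]
scene [299.6 254.3] 39 [0.4246 0.1365 0.1   ]
scene [269.  265.9] 35 [0.4438 0.217  0.1   ]
side [254.5 141.6] 109 [0.4486 0.4196 0.1   ]
side [235.3 178.1] 9 [0.4195 0.1447 0.1   ]
```

Emit:
arm_command:
  steps:
    - [[0, 0, -0.025], [30, 42, 8], 0]
    - [[0, 0, -0.025], [30, 42, 8], 0]
    - [[0, 0, -0.025], [30, 42, 8], 0]
    - [[0, 0, -0.025], [30, 42, 8], 0]
    - [[0, 0, -0.025], [30, 42, 8], 0]
    - [[0, 0, -0.025], [30, 42, 8], 0]
    - [[0, 0, -0.025], [30, 42, 8], 0]
    - [[0, 0, -0.025], [30, 42, 8], 0]
    - [[0, 0, -0.025], [30, 42, 8], 0]
    - [[0, 0, -0.025], [30, 42, 8], 0]
    - [[0, 0, -0.025], [30, 42, 8], 0]
    - [[0, 0, -0.025], [30, 42, 8], 0]
    - [[0, 0, 0], [0, 0, 0], 0]

```text
clock: 2.78
position: [0.5295, -0.0433, 0.3276]
ee_rot: [-0.0, 1.0, 0.0, 0.001]
contact_force: [-0.1, -1.4, 0.3]
width: 0.0853
```

Run:
```python
from h import *
s=telemetry.get_state(); p=imaging.camera_params("wrist")
im=imaging.get_image("wrist"); cv2.imwrite("pics/w1.png",im)
np.savez("w1.npz",**p); print(s["clock"],s["position"],s["ee_rot"],s["qd"].round(3))
m=((im[...,2]>130)&(im[...,1]<90)&(im[...,0]<90)).astype(np.uint8)
N,l,st,ce=cv2.connectedComponentsWithStats(m)
for i in range(1,N):
    if st[i,4]>20: print(ce[i].round(1),st[i,4],back(p,ce[i],.1).round(4))
for th in ["offcut_mid","bench_clamp","clamp_pad"]:
    for r in finder.cut_out("wrist",th)[:4]:
        ys,xs=np.nonzero(r["pixels"]); print(th,round(r["score"],2),r["extent"],back(p,(xs.mean(),ys.mean()),0.03).round(3))
```

```text
2.775 [ 0.52949794 -0.04328318  0.32756566] [-4.24046421e-04  9.99999514e-01  3.71911814e-04  8.09221344e-04] [-0.055 -0.019  0.045 -0.048  0.013 -0.025]
[ 90. 143.] 280 [0.5557 0.1469 0.1   ]
[ 20.6 172.7] 258 [0.5246 0.2245 0.1   ]
[148.4 202.7] 249 [0.4919 0.0935 0.1   ]
[ 41.  246.1] 202 [0.4409 0.2189 0.1   ]
[116.4 262.2] 196 [0.4213 0.137  0.1   ]
offcut_mid 0.97 [473.7, 93.5, 63.3, 74.1] [ 0.562 -0.318  0.03 ]
offcut_mid 0.86 [388.3, 160.2, 51.9, 33.5] [ 0.506 -0.22   0.03 ]
offcut_mid 0.66 [512.0, 165.5, 48.0, 71.8] [ 0.468 -0.383  0.03 ]
bench_clamp 0.61 [12.4, 131.8, 309.2, 137.2] [0.496 0.076 0.03 ]
clamp_pad 0.5 [207.4, 175.4, 16.5, 18.5] [0.496 0.034 0.03 ]
```

View pics/w1.png

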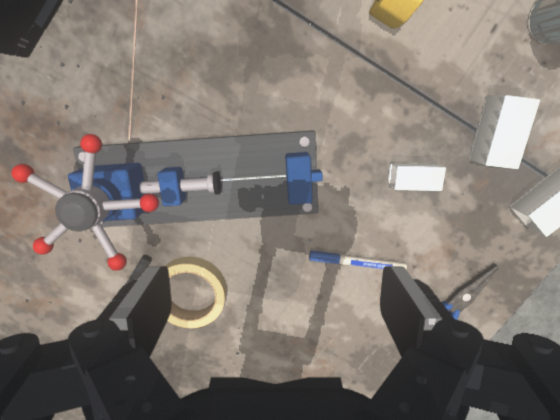

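Run:
```python
from h import *
im=cv2.imread("pics/w1.png"); p=dict(np.load("w1.npz"))
crop(im,375,145,460,205,9,"pics/w1off.png")
crop(im,60,120,330,235,2.9,"pics/w1cl.png")
g=im[150:205,380:455].min(2); m=np.zeros(im.shape[:2],np.uint8); m[150:205,380:455]=(g>215)
N,l,st,ce=cv2.connectedComponentsWithStats(m); i=1+st[1:,4].argmax(); print(st[i])
c=max(cv2.findContours((l==i).astype(np.uint8),0,cv2.CHAIN_APPROX_NONE)[0],key=len)
b=cv2.boxPoints(cv2.minAreaRect(c)); print(b)
W=np.array([back(p,q,.03) for q in b]); print(W.round(4)); print("ctr",W.mean(0))
for k in range(4): d=W[(k+1)%4]-W[k]; print(np.linalg.norm(d).round(4),np.degrees(np.arctan2(d[1],d[0])).round(1))
```

```text
[ 395  166   51   25 1103]
[[394.94208 188.9689 ]
 [395.6361  165.37167]
 [445.03455 166.82455]
 [444.3405  190.42178]]
[[ 0.4892 -0.1943  0.03  ]
 [ 0.5194 -0.1922  0.03  ]
 [ 0.5177 -0.2536  0.03  ]
 [ 0.4874 -0.257   0.03  ]]
ctr [ 0.50343707 -0.22428691  0.03      ]
0.0303 4.0
0.0615 -91.6
0.0305 -173.7
0.0627 88.4
```

View pics/w1off.png

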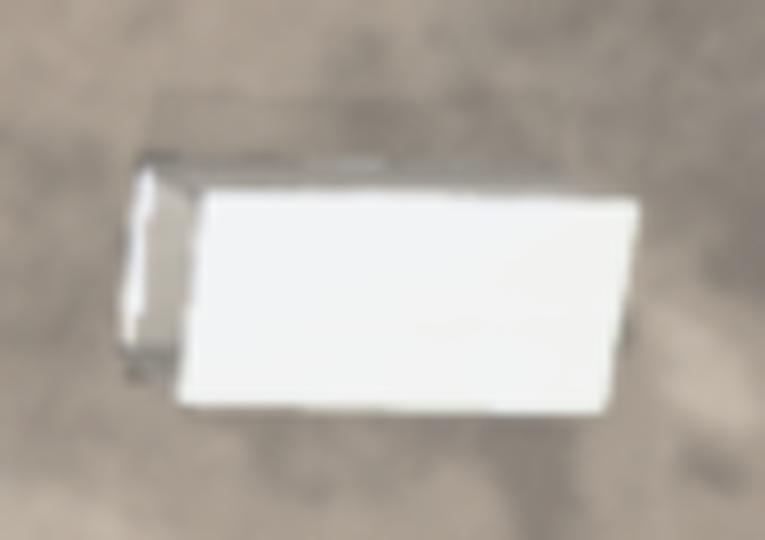

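View pics/w1cl.png

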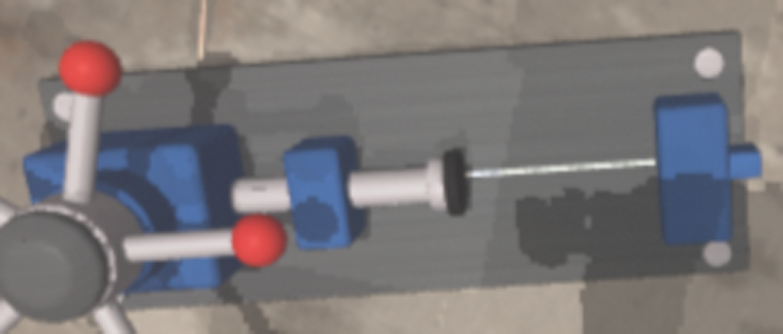

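Run:
```python
from h import *
from scipy.optimize import least_squares
p=dict(np.load("w1.npz"))
u=lambda x,y:((x+.5)/2.9-.5+60,(y+.5)/2.9-.5+120)
v=lambda x,y:((x+.5)/9-.5+375,(y+.5)/9-.5+145)
# clamp: model points (x,y,z) in clamp frame; robot sees anvil at right => clamp -y = image right ; image up = +world x
# clamp x: clamp y ~ +world y => x ~ +world x (up)
L=[((55,-150,12),u(740,31)),((-55,-150,12),u(748,268)),((30,-110,46),u(657,100)),((-30,-110,46),u(664,243))]
# line points constrain x only
LN=[(u(470,175)),(u(655,163))]
balls=np.array([[.5557,.1469],[.5246,.2245],[.4919,.0935],[.4409,.2189],[.4213,.137]])
def fr(q):
    c,s=np.cos(q[2]),np.sin(q[2]); return np.array([[c,-s],[s,c]]),q[:2]
def res(q,full=False):
    R,t=fr(q); r=[]
    for m,px in L:
        W=back(p,px,m[2]/1000)[:2]; r+=list((R.T@(W-t)-np.array(m[:2])/1000))
    for px in LN: r.append(2*(R.T@(back(p,px,.012)[:2]-t))[0])
    # balls
    a=np.arctan2(*(balls[0]-(R@[0,.11]+t))[::-1])
    loc=(R.T@(balls-t).T).T-np.array([0,.11])
    r+=list(np.linalg.norm(loc,axis=1)-.07)
    return np.array(r)
s=least_squares(res,[.49,.05,0]); print(s.x,(res(s.x)*1000).round(1))
R,t=fr(s.x)
print("bay",R@[0,-.08]+t,"axis",R@[0,.11]+t,"yaw deg",np.degrees(s.x[2]))
loc=(R.T@(balls-t).T).T-np.array([0,.11]); print("ball angles clamp frame",np.degrees(np.arctan2(loc[:,1],loc[:,0])).round(1),np.linalg.norm(loc,axis=1).round(4), "mean",balls.mean(0))
print("pad face/line start local",R.T@(back(p,u(467,182),.027)[:2]-t), "line L",[R.T@(back(p,x,.012)[:2]-t) for x in LN])
O=np.array([back(p,v(*c),.03)[:2] for c in [(203,190),(640,200),(605,412),(178,405)]]);print(O,O.mean(0))
for k in range(4): d=O[(k+1)%4]-O[k]; print(np.linalg.norm(d).round(4),np.degrees(np.arctan2(d[1],d[0])).round(1))
```

```text
[0.49473673 0.05337745 0.07384664] [-0.4 -0.4  1.3  0.3  2.9 -2.1  1.7 -1.2 -1.  -2.   0.9  2.2 -0.2  2.2
  0.3]
bay [ 0.50063909 -0.02640451] axis [0.48662098 0.16307766] yaw deg 4.231100914266276
ball angles clamp frame [ -17.4   54.   -89.9  125.1 -162.5] [0.0709 0.0722 0.0698 0.0722 0.0703] mean [0.48688 0.16416]
pad face/line start local [-0.00015539 -0.02735438] line L [array([-0.00051329, -0.02645875]), array([-0.00101207, -0.10997379])]
[[ 0.5190602  -0.19407218]
 [ 0.51775852 -0.25441331]
 [ 0.4875248  -0.25372073]
 [ 0.48843957 -0.19363159]] [ 0.50319577 -0.22395945]
0.0604 -91.2
0.0302 178.7
0.0601 89.1
0.0306 -0.8
```

Emit:
arm_command:
  steps:
    - [[0, 0, 0.1723], [-3, -20, -15], 0]
    - [[0, 0, 0.1723], [-3, -20, -15], 0]
    - [[0, 0, 0.1723], [-3, -20, -15], 0]
    - [[0, 0, 0.1723], [-3, -20, -15], 0]
    - [[0, 0, 0.1723], [-3, -20, -15], 0]
    - [[0, 0, 0.1723], [-3, -20, -15], 0]
    - [[0, 0, 0.1723], [-3, -20, -15], 0]
    - [[0, 0, 0.1723], [-3, -20, -15], 0]
    - [[0, 0, 0.1723], [-3, -20, -15], 0]
    - [[0, 0, 0], [0, 0, 0], 0]
    - [[0, 0, 0], [0, 0, 0], 0]

```text
clock: 4.35
position: [0.5003, -0.2262, 0.1929]
ee_rot: [0.0, 0.717, 0.697, 0.0]
contact_force: [-0.1, 0.5, -0.2]
width: 0.0858
```

```bash
cat >> h.py <<'E'
def psi(s):
    q=s["ee_rot"]; return 2*np.arctan2(q[2],q[1])
E
python3 - <<'E'
from h import *
s=telemetry.get_state(); p=imaging.camera_params("wrist")
im=imaging.get_image("wrist"); cv2.imwrite("pics/w2.png",im); np.savez("w2.npz",**p)
print(s["clock"],s["position"],s["ee_rot"].round(4),np.degrees(psi(s)),s["qpos"].round(2))
for r in finder.cut_out("wrist","offcut_mid")[:3]: print(r["score"],r["extent"])
print(proj(p,[[.503,-.224,.03],s["position"]]))
E
```

```text
4.35 [ 0.50029322 -0.22621325  0.19287624] [1.000e-04 7.170e-01 6.971e-01 3.000e-04] 88.38582917048767 [-0.55  0.26  1.62  0.    1.26 -0.52]
0.82 [293.7, 240.7, 92.0, 67.9]
0.72 [261.0, 140.1, 33.7, 76.5]
0.69 [209.7, 302.4, 87.9, 84.3]
[[277.34944235 179.90296953]
 [273.20723695 270.16747078]]
```

View pics/w2.png

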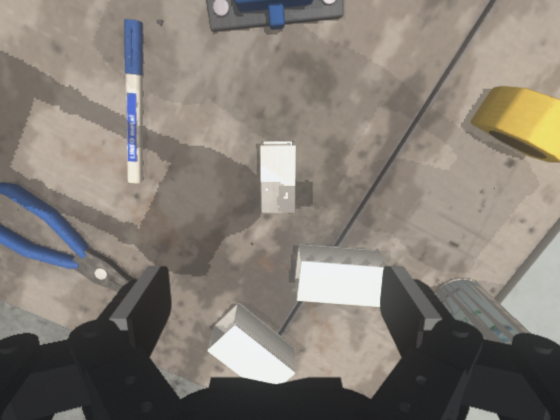

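Emit:
arm_command:
  newtons: 30
  steps:
    - [[0, 0, 0.008], [3, 2, -30], 0]
    - [[0, 0, 0], [0, 0, -40], 0]
    - [[0, 0, 0], [0, 0, -40], 0]
    - [[0, 0, 0], [0, 0, -40], 0]
    - [[0, 0, 0], [0, 0, -25], 0]
    - [[0, 0, 0], [0, 0, -12], 0]
    - [[0, 0, 0], [0, 0, 0], 0]
    - [[0, 0, 0], [0, 0, 0], 255]
    - [[0, 0, 0], [0, 0, 0], 255]
    - [[0, 0, 0], [0, 0, 0], 255]
    - [[0, 0, 0], [0, 0, 0], 255]
    - [[0, 0, 0], [0, 0, 0], 255]

```text
clock: 5.95
position: [0.5041, -0.2244, 0.0061]
ee_rot: [0.001, 0.713, 0.701, 0.0]
contact_force: [-0.2, 0.3, 5.6]
width: 0.0295
```

Run:
```python
from h import *
s=telemetry.get_state(); p=imaging.camera_params("wrist")
im=imaging.get_image("wrist"); cv2.imwrite("pics/w3.png",im); np.savez("w3.npz",**p)
print(s["clock"],s["position"],s["ee_rot"].round(4),np.degrees(psi(s)),s["width"])
```

```text
5.95 [ 0.50412452 -0.22439938  0.00612538] [8.000e-04 7.129e-01 7.013e-01 2.000e-04] 89.06369380617404 0.029525355564330315
```

View pics/w3.png

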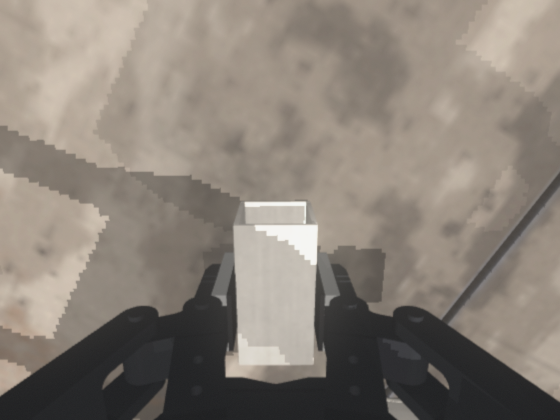

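Run:
```python
from h import *
p=dict(np.load("w3.npz"))
a=back(p,(276,224.5),.030);b=back(p,(276,363),.030);print(a,b,(a+b)/2)
e1=back(p,(235,225),.03);e2=back(p,(316.5,224),.03);d=e2-e1;print(np.degrees(np.arctan2(d[1],d[0])),d)
```

```text
[ 0.50575218 -0.19412188  0.03      ] [ 0.50485259 -0.25312215  0.03      ] [ 0.50530238 -0.22362202  0.03      ]
-0.16445304570831876 [ 2.86841896e-02 -8.23309385e-05  0.00000000e+00]
```

Emit:
arm_command:
  steps:
    - [[0, 0, 0], [0, 0, 30], 255]
    - [[0, 0, 0], [0, 0, 50], 255]
    - [[0, 0, 0.018], [-1, 35, 0], 255]
    - [[0, 0, 0.018], [-1, 45, 0], 255]
    - [[0, 0, 0.018], [-1, 45, 0], 255]
    - [[0, 0, 0.018], [-1, 45, 0], 255]
    - [[0, 0, 0.018], [0, 36, 0], 255]
    - [[0, 0, 0], [0, 0, 0], 255]
    - [[0, 0, 0], [0, 0, 0], 255]

```text
clock: 7.12
position: [0.4996, -0.0184, 0.0852]
ee_rot: [0.0, 0.68, 0.733, -0.0]
contact_force: [-0.0, 0.2, -0.8]
width: 0.0295
```

Run:
```python
from h import *
s=telemetry.get_state(); p=imaging.camera_params("wrist")
im=imaging.get_image("wrist"); cv2.imwrite("pics/w4.png",im); np.savez("w4.npz",**p)
print(s["clock"],s["position"],s["ee_rot"].round(4),np.degrees(psi(s)),s["width"])
```

```text
7.125 [ 0.49963071 -0.01837946  0.08521347] [ 2.000e-04  6.804e-01  7.328e-01 -2.000e-04] 94.24989689297608 0.02945400602097011
```

View pics/w4.png

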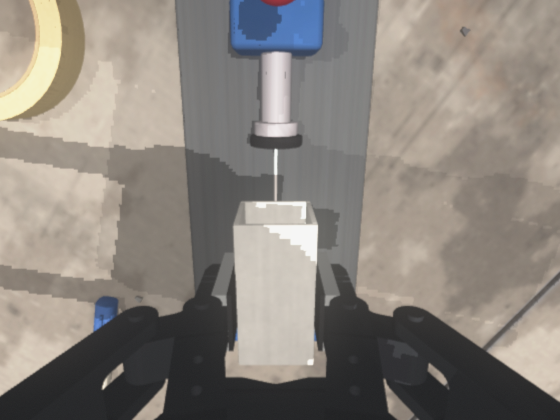

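Emit:
arm_command:
  steps:
    - [[0, 0, 0], [0, 0, -25], 255]
    - [[0, 0, 0], [0, 0, -25], 255]
    - [[0, 0, 0], [0, 0, -10], 255]
    - [[0, 0, 0], [0, 0, -5], 255]
    - [[0, 0, 0], [0, 0, -1], 255]
    - [[0, 0, 0], [0, 0, 0], 255]

```text
clock: 7.92
position: [0.5002, -0.0182, 0.0199]
ee_rot: [0.001, 0.681, 0.733, 0.0]
contact_force: [0.5, -0.6, -0.3]
width: 0.0298
```

Emit:
arm_command:
  steps:
    - [[0, 0, 0], [0, 0, -1], 255]
    - [[0, 0, 0], [0, 0, -1], 255]
    - [[0, 0, 0], [0, 0, 0], 255]

```text
clock: 8.3
position: [0.5, -0.0181, 0.0181]
ee_rot: [0.0, 0.681, 0.733, 0.0]
contact_force: [0.2, -0.8, 4.7]
width: 0.0291
```

Seated (4.7 N upward). Release and rise.

Emit:
arm_command:
  steps:
    - [[0, 0, 0], [0, 0, 0], 130]
    - [[0, 0, 0], [0, 0, 0], 80]
    - [[0, 0, 0], [0, 0, 0], 80]
    - [[0, 0, 0], [0, 0, 0], 80]
    - [[0, 0, 0], [0, 0, 20], 80]
    - [[0, 0, 0], [0, 0, 40], 80]
    - [[0, 0, 0], [0, 0, 50], 80]
    - [[0, 0, 0], [0, 0, 50], 80]
    - [[0, 0, 0], [0, 0, 0], 80]

```text
clock: 9.43
position: [0.5025, -0.0185, 0.1815]
ee_rot: [0.004, 0.681, 0.733, 0.003]
contact_force: [0.7, -1.3, -0.1]
width: 0.0588
```

Run:
```python
from h import *
s=telemetry.get_state(); p=imaging.camera_params("wrist")
im=imaging.get_image("wrist"); cv2.imwrite("pics/w5.png",im); np.savez("w5.npz",**p)
print(s["clock"],s["position"],np.degrees(psi(s)),s["width"],s["qpos"].round(2))
m=((im[...,2]>120)&(im[...,1]<90)&(im[...,0]<90)).astype(np.uint8)
N,l,st,ce=cv2.connectedComponentsWithStats(m)
for i in range(1,N):
    if st[i,4]>20: print(ce[i].round(1),st[i,4],back(p,ce[i],.1).round(4))
```

```text
9.425 [ 0.50251766 -0.01854233  0.18146018] 94.22724548553488 0.05876232523798254 [-0.18  0.2   1.74  0.    1.19 -0.25]
[269.7  23.6] 998 [0.4927 0.0928 0.1   ]
```

View pics/w5.png

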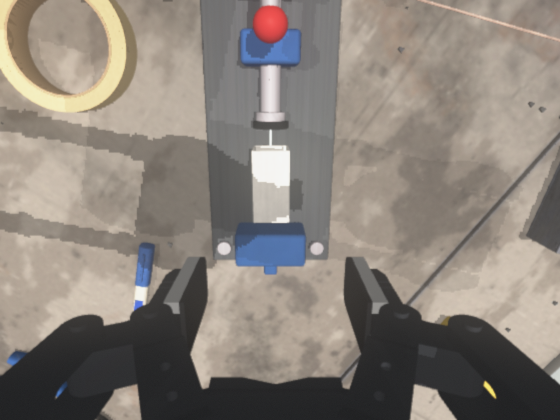

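Emit:
arm_command:
  steps:
    - [[0, 0, 0.1747], [2, 13, 1], 255]
    - [[0, 0, 0.1747], [2, 13, 1], 255]
    - [[0, 0, 0.1747], [2, 13, 1], 255]
    - [[0, 0, 0.1747], [2, 13, 1], 255]
    - [[0, 0, 0.1747], [2, 13, 1], 255]
    - [[0, 0, 0.1747], [2, 13, 1], 255]
    - [[0, 0, 0.1747], [2, 13, 1], 255]
    - [[0, 0, 0.1747], [2, 13, 1], 255]
    - [[0, 0, 0.1747], [2, 13, 1], 255]
    - [[0, 0, 0], [0, 0, 0], 255]
    - [[0, 0, 0], [0, 0, 0], 255]

```text
clock: 10.85
position: [0.5168, 0.0985, 0.1852]
ee_rot: [-0.001, -0.036, 0.999, -0.0]
contact_force: [0.3, -0.8, 0.1]
width: -0.0
```

Run:
```python
from h import *
s=telemetry.get_state(); p=imaging.camera_params("wrist")
im=imaging.get_image("wrist"); cv2.imwrite("pics/w6.png",im); np.savez("w6.npz",**p)
print(s["clock"],s["position"],np.degrees(psi(s)),s["width"],s["qpos"].round(2),s["contact_force"].round(2))
im2=imaging.get_image("scene"); crop(im2,200,160,400,310,4,"pics/s6.png")
m=((im[...,2]>120)&(im[...,1]<90)&(im[...,0]<90)).astype(np.uint8)
N,l,st,ce=cv2.connectedComponentsWithStats(m)
for i in range(1,N):
    if st[i,4]>20: print(ce[i].round(1),st[i,4],back(p,ce[i],.1).round(4))
```

```text
10.85 [0.51684015 0.09852368 0.18517775] 184.17721929901265 -2.0209058211726715e-05 [ 0.06  0.24  1.68 -0.    1.23 -1.59] [ 0.33 -0.79  0.11]
[347.8  62.9] 564 [0.4228 0.1346 0.1   ]
[470.7 105.1] 316 [0.4412 0.2128 0.1   ]
[268.9 173.6] 696 [0.4929 0.0925 0.1   ]
[454.8 232.5] 329 [0.5244 0.2213 0.1   ]
[335.7 267.2] 356 [0.5562 0.1437 0.1   ]
```

View pics/w6.png

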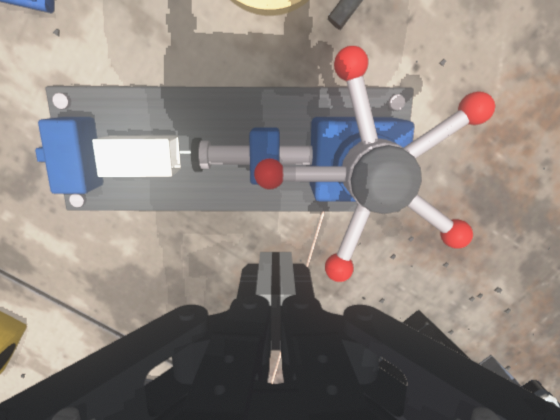

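View pics/s6.png

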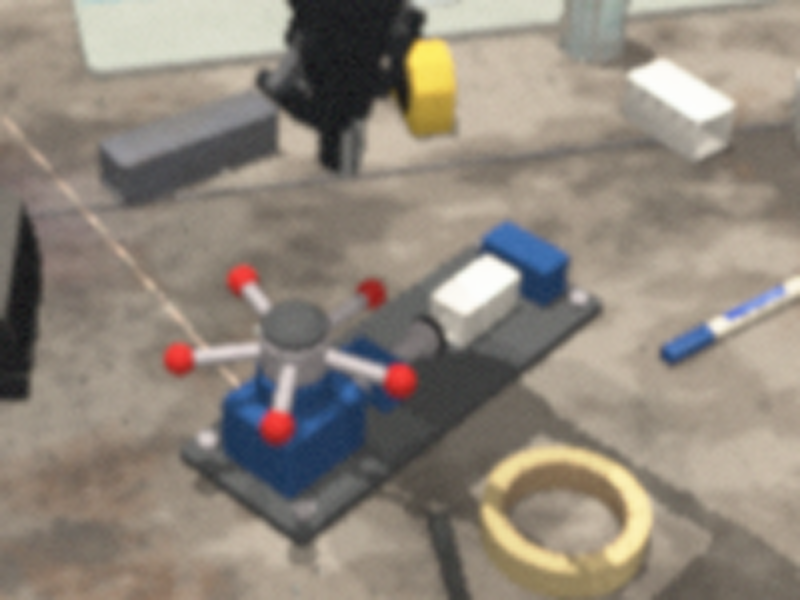

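Emit:
arm_command:
  steps:
    - [[0, 0, 0], [6, 0, -10], 255]
    - [[0, 0, 0], [0, 0, -25], 255]
    - [[0, 0, 0], [0, 0, -25], 255]
    - [[0, 0, 0], [0, 0, -25], 255]
    - [[0, 0, 0], [0, 0, -13], 255]
    - [[0, 0, 0], [0, 0, 0], 255]
    - [[0, 0, 0], [0, 0, 0], 255]

```text
clock: 11.82
position: [0.5244, 0.0989, 0.089]
ee_rot: [0.001, -0.038, 0.999, 0.0]
contact_force: [-0.1, 0.7, -0.2]
width: 0.0001
```

```bash
cat > arc.py <<'E'
# rows for clockwise arc about A from commanded tcp P, step d rad, n rows
import numpy as np,sys
A=np.array([487.2,162.5])
def arc(P,d,n):
    v=np.array(P)-A; acc=np.zeros(2); out=[]
    for k in range(1,n+1):
        c,s=np.cos(-d*k),np.sin(-d*k); w=np.array([[c,-s],[s,c]])@v-v
        r=np.round(w-acc,1); acc+=r; out.append([float(x) for x in r])
    return out
E
python3 - <<'E'
from h import *; from arc import *
s=telemetry.get_state()
print(s["position"],np.degrees(psi(s)),s["contact_force"])
P=s["position"][:2]*1000; print(np.linalg.norm(P-A),P-A)
print(arc(P,.08,20))
E
```

```text
[0.52443114 0.0989264  0.08901386] 184.2994749986935 [-0.13555172  0.70860063 -0.24628372]
73.67333375430904 [ 37.23114256 -63.57359617]
[[-5.2, -2.8], [-5.4, -2.3], [-5.6, -1.9], [-5.7, -1.5], [-5.8, -1.0], [-5.9, -0.5], [-5.9, -0.1], [-5.8, 0.4], [-5.9, 0.9], [-5.7, 1.4], [-5.6, 1.8], [-5.5, 2.2], [-5.2, 2.7], [-5.0, 3.1], [-4.8, 3.4], [-4.5, 3.9], [-4.1, 4.2], [-3.8, 4.5], [-3.4, 4.8], [-3.1, 5.0]]
```

Emit:
arm_command:
  steps:
    - [[0, 0, 0], [-4, -0.3, 0], 255]
    - [[0, 0, 0], [-3, -0.2, 0], 255]
    - [[0, 0, 0], [-2, -0.2, 0], 255]
    - [[0, 0, 0], [-1.5, 0, 0], 255]
    - [[0, 0, 0], [-1.5, 0, 0], 255]

```text
clock: 12.45
position: [0.5124, 0.0982, 0.0886]
ee_rot: [0.001, -0.038, 0.999, 0.0]
contact_force: [1.9, -0.3, -0.3]
width: -0.0004
```

```bash
python3 -c "
from arc import *
print(arc((512.4,98.2),.05,6))"
```

```text
[[-3.2, -1.2], [-3.3, -1.0], [-3.4, -0.8], [-3.4, -0.7], [-3.4, -0.5], [-3.4, -0.4]]
```

Emit:
arm_command:
  steps:
    - [[0, 0, -0.05], [-3.2, -1.2, 0], 255]
    - [[0, 0, -0.05], [-3.3, -1.0, 0], 255]
    - [[0, 0, -0.05], [-3.4, -0.8, 0], 255]
    - [[0, 0, -0.05], [-3.4, -0.7, 0], 255]
    - [[0, 0, -0.05], [-3.4, -0.5, 0], 255]
    - [[0, 0, -0.05], [-3.4, -0.4, 0], 255]

```text
clock: 13.2
position: [0.4953, 0.0934, 0.0888]
ee_rot: [0.004, 0.113, 0.994, 0.0]
contact_force: [6.0, -1.3, -4.1]
width: 0.0001
```

```bash
cat > chk.py <<'E'
from h import *; from arc import *
import sys
s=telemetry.get_state(); P=s["position"][:2]*1000; v=P-A; r=np.linalg.norm(v); u=v/r
ps=psi(s); x=np.array([np.cos(ps),np.sin(ps)]); f=s["contact_force"]
print("clk",s["clock"],"P",P.round(1),"z",s["position"][2].round(4),"r",r.round(1),"ang",np.degrees(np.arctan2(v[1],v[0])).round(1),"psi",np.degrees(ps).round(1),"F along push",(-f[:2]@x).round(2),"F",f.round(1),"Mz",s["moment"].round(2),"tq about A",(-(v[0]*f[1]-v[1]*f[0])/1000*-1).round(3),"q6",s["qpos"][5].round(2))
d=float(sys.argv[1]);n=int(sys.argv[2]); print([[[0,0,-d],a+[0],255] for a in arc(P,d,n)])
E
python3 chk.py .07 12
```

```text
clk 13.2 P [495.3  93.4] z 0.0888 r 69.6 ang -83.3 psi 167.0 F along push 6.18 F [ 6.  -1.3 -4.1] Mz [-0.11 -1.11 -0.03] tq about A 0.407 q6 -1.3
[[[0, 0, -0.07], [-4.9, -0.4, 0], 255], [[0, 0, -0.07], [-4.8, -0.1, 0], 255], [[0, 0, -0.07], [-4.9, 0.3, 0], 255], [[0, 0, -0.07], [-4.8, 0.6, 0], 255], [[0, 0, -0.07], [-4.8, 1.0, 0], 255], [[0, 0, -0.07], [-4.7, 1.3, 0], 255], [[0, 0, -0.07], [-4.6, 1.6, 0], 255], [[0, 0, -0.07], [-4.4, 1.9, 0], 255], [[0, 0, -0.07], [-4.4, 2.3, 0], 255], [[0, 0, -0.07], [-4.1, 2.5, 0], 255], [[0, 0, -0.07], [-4.0, 2.8, 0], 255], [[0, 0, -0.07], [-3.8, 3.1, 0], 255]]
```

Emit:
arm_command:
  steps:
    - [[0, 0, -0.07], [-4.9, -0.4, 0], 255]
    - [[0, 0, -0.07], [-4.8, -0.1, 0], 255]
    - [[0, 0, -0.07], [-4.9, 0.3, 0], 255]
    - [[0, 0, -0.07], [-4.8, 0.6, 0], 255]
    - [[0, 0, -0.07], [-4.8, 1.0, 0], 255]
    - [[0, 0, -0.07], [-4.7, 1.3, 0], 255]
    - [[0, 0, -0.07], [-4.6, 1.6, 0], 255]
    - [[0, 0, -0.07], [-4.4, 1.9, 0], 255]
    - [[0, 0, -0.07], [-4.4, 2.3, 0], 255]
    - [[0, 0, -0.07], [-4.1, 2.5, 0], 255]
    - [[0, 0, -0.07], [-4.0, 2.8, 0], 255]
    - [[0, 0, -0.07], [-3.8, 3.1, 0], 255]

```text
clock: 14.7
position: [0.4409, 0.1097, 0.089]
ee_rot: [0.004, 0.508, 0.861, 0.001]
contact_force: [5.7, -3.3, -2.7]
width: 0.0002
```

```bash
python3 chk.py .07 8
python3 - <<'E'
from h import *
p=imaging.camera_params("wrist"); im=imaging.get_image("wrist"); cv2.imwrite("pics/w7.png",im); np.savez("w7.npz",**p)
E
```

```text
clk 14.7 P [440.9 109.7] z 0.089 r 70.2 ang -131.2 psi 118.9 F along push 5.6 F [ 5.7 -3.3 -2.7] Mz [-0.62 -0.95 -0.02] tq about A 0.451 q6 -0.41
[[[0, 0, -0.07], [-3.6, 3.4, 0], 255], [[0, 0, -0.07], [-3.3, 3.6, 0], 255], [[0, 0, -0.07], [-3.1, 3.8, 0], 255], [[0, 0, -0.07], [-2.8, 4.1, 0], 255], [[0, 0, -0.07], [-2.5, 4.2, 0], 255], [[0, 0, -0.07], [-2.2, 4.4, 0], 255], [[0, 0, -0.07], [-1.9, 4.5, 0], 255], [[0, 0, -0.07], [-1.6, 4.7, 0], 255]]
```

View pics/w7.png

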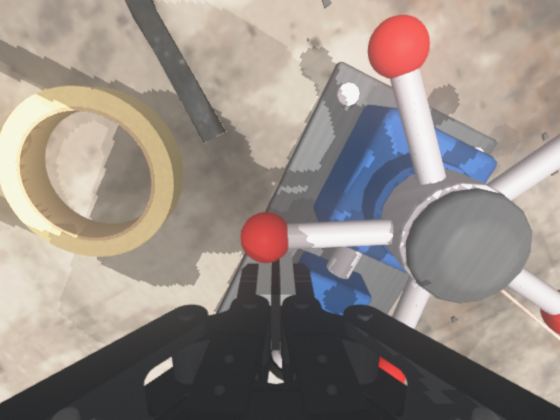

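Emit:
arm_command:
  steps:
    - [[0, 0, -0.07], [-3.6, 3.4, 0], 255]
    - [[0, 0, -0.07], [-3.3, 3.6, 0], 255]
    - [[0, 0, -0.07], [-3.1, 3.8, 0], 255]
    - [[0, 0, -0.07], [-2.8, 4.1, 0], 255]
    - [[0, 0, -0.07], [-2.5, 4.2, 0], 255]
    - [[0, 0, -0.07], [-2.2, 4.4, 0], 255]
    - [[0, 0, -0.07], [-1.9, 4.5, 0], 255]
    - [[0, 0, -0.07], [-1.6, 4.7, 0], 255]

```text
clock: 15.75
position: [0.4186, 0.1419, 0.0888]
ee_rot: [0.003, 0.726, 0.687, 0.001]
contact_force: [2.5, -6.2, -1.5]
width: 0.0002
```

```bash
python3 chk.py .06 6
python3 - <<'E'
from h import *
im=imaging.get_image("side"); crop(im,200,150,310,260,6,"pics/d8.png")
im=imaging.get_image("scene"); crop(im,200,160,400,310,4,"pics/s8.png")
E
```

```text
clk 15.75 P [418.6 141.9] z 0.0888 r 71.6 ang -163.3 psi 86.9 F along push 6.02 F [ 2.5 -6.2 -1.5] Mz [-0.98 -0.39 -0.03] tq about A 0.475 q6 0.23
[[[0, 0, -0.06], [-1.1, 4.1, 0], 255], [[0, 0, -0.06], [-0.9, 4.3, 0], 255], [[0, 0, -0.06], [-0.6, 4.2, 0], 255], [[0, 0, -0.06], [-0.3, 4.3, 0], 255], [[0, 0, -0.06], [-0.1, 4.3, 0], 255], [[0, 0, -0.06], [0.1, 4.3, 0], 255]]
```

View pics/d8.png

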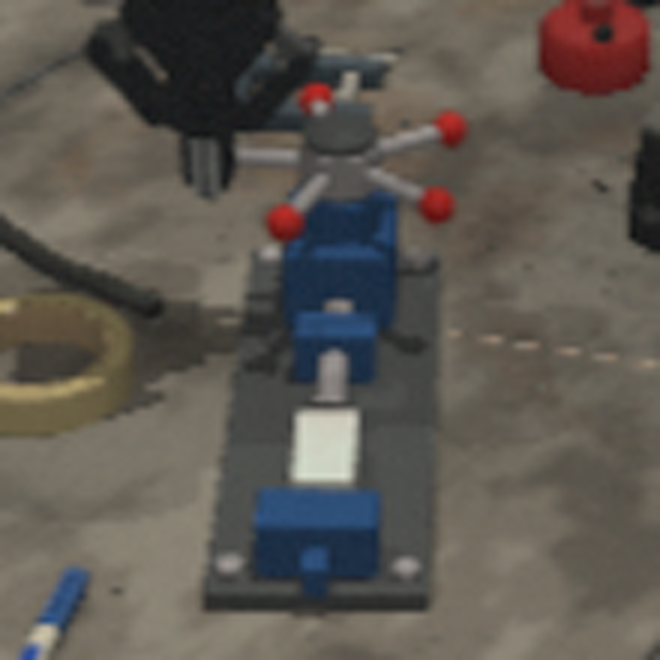

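View pics/s8.png

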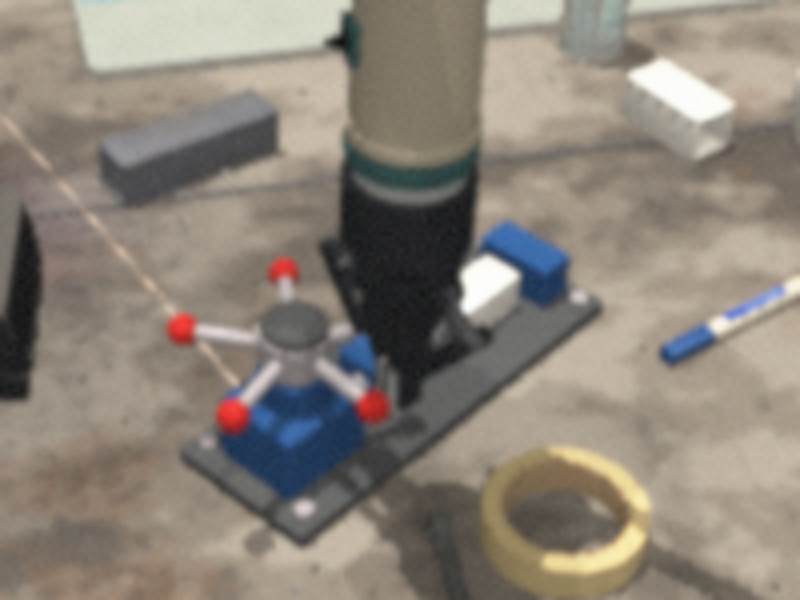

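Emit:
arm_command:
  steps:
    - [[0, 0, -0.06], [-0.9, 4.2, 0], 255]
    - [[0, 0, -0.06], [-0.7, 4.3, 0], 255]
    - [[0, 0, -0.06], [-0.4, 4.2, 0], 255]
    - [[0, 0, -0.06], [-0.1, 4.3, 0], 255]
    - [[0, 0, -0.06], [0.2, 4.3, 0], 255]
    - [[0, 0, -0.06], [0.4, 4.3, 0], 255]

```text
clock: 16.6
position: [0.4148, 0.1671, 0.0885]
ee_rot: [0.002, 0.837, 0.547, -0.001]
contact_force: [-0.3, -6.0, 2.4]
width: 0.0001
```

```bash
python3 chk.py .05 6
python3 - <<'E'
from h import *
im=imaging.get_image("side"); crop(im,200,150,310,260,6,"pics/d9.png")
E
```

```text
clk 16.6 P [414.8 167.1] z 0.0885 r 72.6 ang 176.3 psi 66.3 F along push 5.58 F [-0.3 -6.   2.4] Mz [-1.06 -0.03 -0.02] tq about A 0.434 q6 0.65
[[[0, 0, -0.05], [0.3, 3.6, 0], 255], [[0, 0, -0.05], [0.5, 3.6, 0], 255], [[0, 0, -0.05], [0.7, 3.6, 0], 255], [[0, 0, -0.05], [0.9, 3.5, 0], 255], [[0, 0, -0.05], [1.0, 3.5, 0], 255], [[0, 0, -0.05], [1.2, 3.4, 0], 255]]
```

View pics/d9.png

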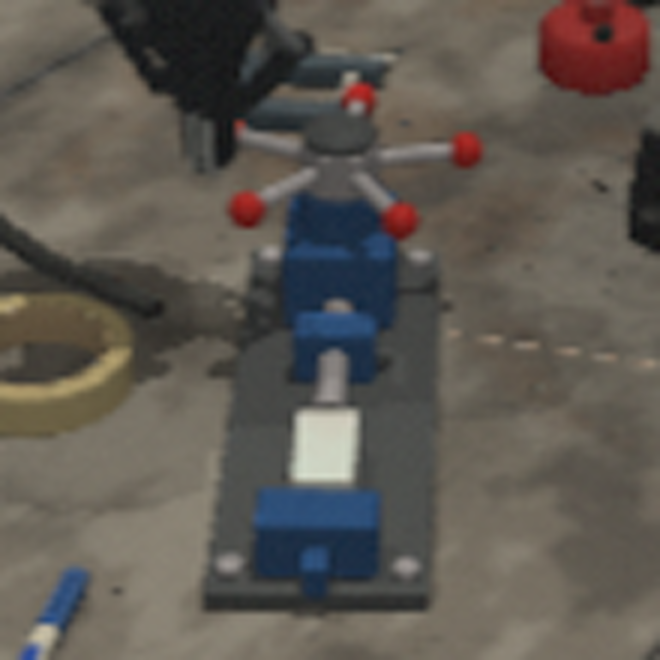

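Emit:
arm_command:
  steps:
    - [[0, 0, -0.06], [0.8, 4.3, 0], 255]
    - [[0, 0, -0.06], [1.1, 4.2, 0], 255]
    - [[0, 0, -0.06], [1.3, 4.2, 0], 255]
    - [[0, 0, -0.06], [1.5, 4.1, 0], 255]
    - [[0, 0, -0.06], [1.8, 3.9, 0], 255]
    - [[0, 0, -0.06], [2.0, 3.8, 0], 255]

```text
clock: 17.4
position: [0.4204, 0.1916, 0.088]
ee_rot: [0.001, 0.922, 0.387, -0.003]
contact_force: [-4.3, -5.4, 5.5]
width: -0.0003
```

```bash
python3 chk.py .05 4
python3 - <<'E'
from h import *
im=imaging.get_image("side"); crop(im,200,150,310,260,6,"pics/d10.png")
E
```

```text
clk 17.4 P [420.4 191.6] z 0.088 r 72.9 ang 156.4 psi 45.6 F along push 6.88 F [-4.3 -5.4  5.5] Mz [-0.7   0.72  0.  ] tq about A 0.488 q6 1.05
[[[0, 0, -0.05], [1.5, 3.3, 0], 255], [[0, 0, -0.05], [1.7, 3.2, 0], 255], [[0, 0, -0.05], [1.9, 3.2, 0], 255], [[0, 0, -0.05], [2.0, 3.0, 0], 255]]
```

View pics/d10.png

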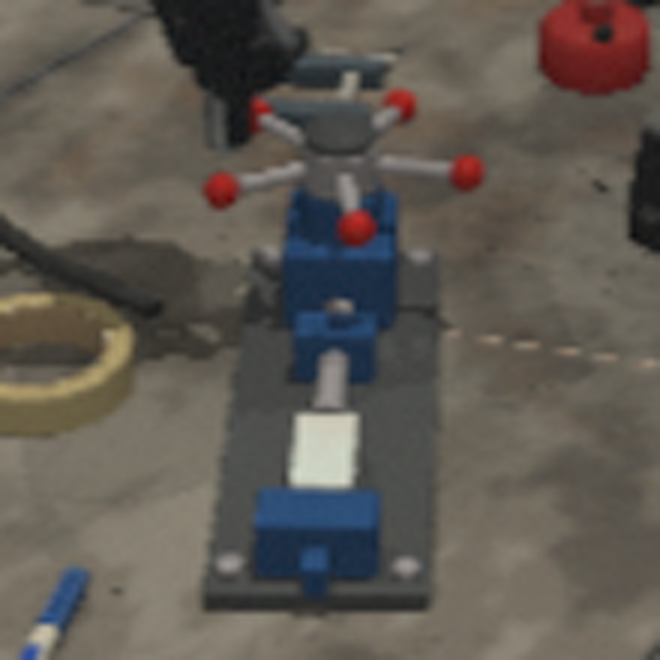

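Emit:
arm_command:
  steps:
    - [[0, 0, -0.04], [1.8, 3.2, 0], 255]
    - [[0, 0, -0.04], [2.0, 3.1, 0], 255]
    - [[0, 0, -0.04], [2.2, 3.0, 0], 255]
    - [[0, 0, -0.04], [2.3, 2.8, 0], 255]
    - [[0, 0, -0.04], [2.5, 2.7, 0], 255]

```text
clock: 18.08
position: [0.43, 0.2068, 0.0877]
ee_rot: [0.0, 0.956, 0.294, -0.004]
contact_force: [-5.8, -2.3, 4.8]
width: -0.0001
```

```bash
python3 chk.py .05 4
python3 - <<'E'
from h import *
im=imaging.get_image("side"); crop(im,200,150,310,260,6,"pics/d11.png")
E
```

```text
clk 18.075 P [430.  206.8] z 0.0877 r 72.3 ang 142.3 psi 34.1 F along push 6.09 F [-5.8 -2.3  4.8] Mz [-0.39  0.99 -0.03] tq about A 0.388 q6 1.28
[[[0, 0, -0.05], [2.3, 2.8, 0], 255], [[0, 0, -0.05], [2.4, 2.7, 0], 255], [[0, 0, -0.05], [2.6, 2.6, 0], 255], [[0, 0, -0.05], [2.6, 2.4, 0], 255]]
```

View pics/d11.png

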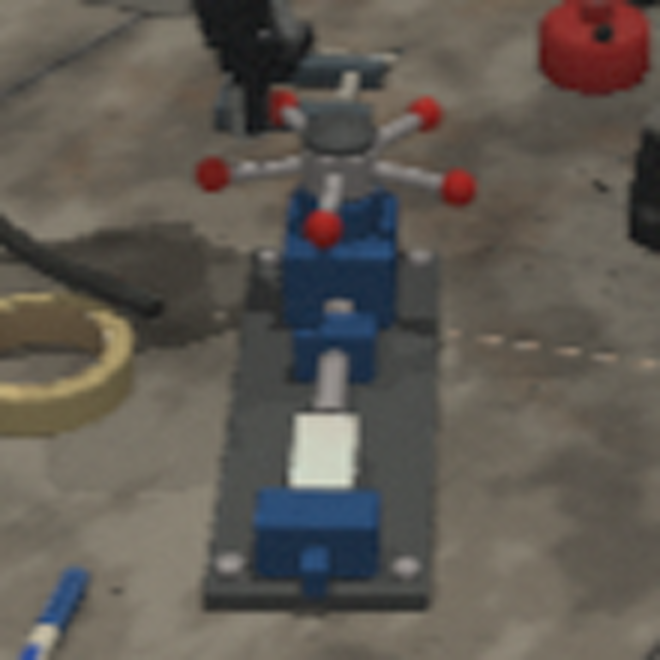

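Emit:
arm_command:
  steps:
    - [[0, 0, -0.04], [2.4, 2.7, 0], 255]
    - [[0, 0, -0.04], [2.5, 2.6, 0], 255]
    - [[0, 0, -0.04], [2.7, 2.5, 0], 255]
    - [[0, 0, -0.04], [2.8, 2.3, 0], 255]
    - [[0, 0, -0.04], [2.9, 2.2, 0], 255]

```text
clock: 18.75
position: [0.4433, 0.2193, 0.0877]
ee_rot: [0.001, 0.98, 0.197, -0.004]
contact_force: [-6.5, -2.2, 3.9]
width: -0.0004
```

```bash
python3 chk.py .05 5
python3 - <<'E'
from h import *
im=imaging.get_image("side"); crop(im,230,190,280,260,8,"pics/d12.png")
p=imaging.camera_params("wrist"); im=imaging.get_image("wrist"); cv2.imwrite("pics/w12.png",im); np.savez("w12.npz",**p)
E
```

```text
clk 18.75 P [443.3 219.3] z 0.0877 r 71.7 ang 127.7 psi 22.7 F along push 6.88 F [-6.5 -2.2  3.9] Mz [-0.33  0.9  -0.03] tq about A 0.468 q6 1.49
[[[0, 0, -0.05], [2.9, 2.1, 0], 255], [[0, 0, -0.05], [3.0, 2.0, 0], 255], [[0, 0, -0.05], [3.1, 1.8, 0], 255], [[0, 0, -0.05], [3.2, 1.7, 0], 255], [[0, 0, -0.05], [3.2, 1.5, 0], 255]]
```

View pics/d12.png

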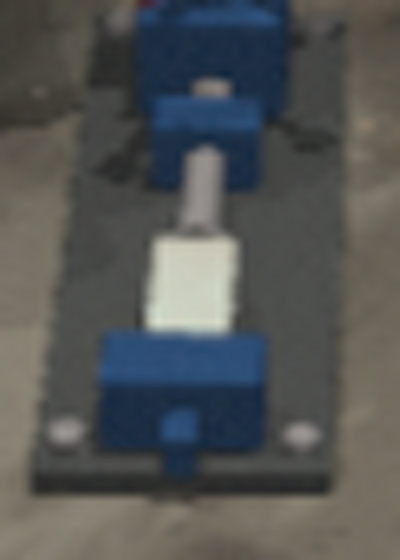

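View pics/w12.png

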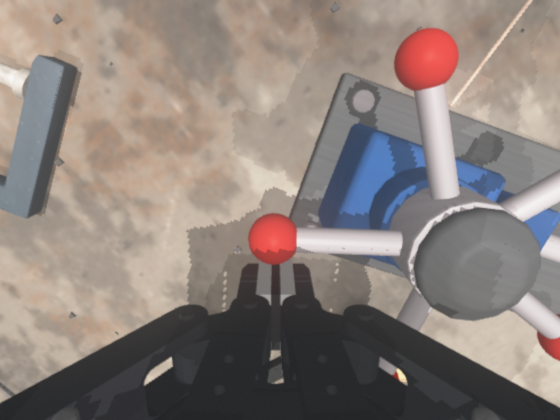

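Run:
```python
from h import *
pd=imaging.camera_params("side"); q=np.array([.49474,.05338]); a=.07385
uy=np.array([-np.sin(a),np.cos(a)])
for dy in [0,.002,.004,.006,.009]:
    w=q+uy*(-.08+.03+dy); print(dy,proj(pd,[[*w,.042]]).round(2))
# top back edge row along column
im=imaging.get_image("side")
for c in (252,254,256): print([int(im[r,c].min()) for r in range(213,226)])
```

```text
0 [[254.42 219.38]]
0.002 [[254.46 218.99]]
0.004 [[254.49 218.6 ]]
0.006 [[254.52 218.22]]
0.009 [[254.57 217.64]]
[58, 77, 84, 97, 99, 103, 116, 174, 185, 188, 190, 190, 191]
[135, 138, 139, 140, 138, 109, 107, 172, 185, 185, 188, 189, 190]
[125, 127, 123, 122, 121, 113, 116, 175, 184, 186, 188, 189, 193]
```

Emit:
arm_command:
  steps:
    - [[0, 0, -0.025], [1.8, 1.2, 0], 255]
    - [[0, 0, -0.025], [1.8, 1.2, 0], 255]
    - [[0, 0, -0.025], [1.8, 1.2, 0], 255]

```text
clock: 19.27
position: [0.4487, 0.2228, 0.0877]
ee_rot: [0.001, 0.987, 0.16, -0.004]
contact_force: [-6.6, -2.9, 3.6]
width: 0.0002
```

```bash
python3 chk.py .03 3
```

```text
clk 19.275 P [448.7 222.8] z 0.0877 r 71.5 ang 122.5 psi 18.4 F along push 7.15 F [-6.6 -2.9  3.6] Mz [-0.36  0.89  0.01] tq about A 0.508 q6 1.57
[[[0, 0, -0.03], [1.8, 1.1, 0], 255], [[0, 0, -0.03], [1.9, 1.1, 0], 255], [[0, 0, -0.03], [1.9, 1.0, 0], 255]]
```

Emit:
arm_command:
  steps:
    - [[0, 0, -0.025], [1.8, 1.1, 0], 255]
    - [[0, 0, -0.025], [1.9, 1.1, 0], 255]
    - [[0, 0, -0.025], [1.9, 1.0, 0], 255]

```text
clock: 19.65
position: [0.4544, 0.2259, 0.0877]
ee_rot: [0.001, 0.992, 0.123, -0.004]
contact_force: [-6.0, -2.8, 3.9]
width: -0.0
```

```bash
python3 chk.py .03 3
```

```text
clk 19.65 P [454.4 225.9] z 0.0877 r 71.4 ang 117.3 psi 14.1 F along push 6.53 F [-6.  -2.8  3.9] Mz [-0.4   0.92  0.01] tq about A 0.475 q6 1.65
[[[0, 0, -0.03], [1.9, 1.0, 0], 255], [[0, 0, -0.03], [2.0, 0.9, 0], 255], [[0, 0, -0.03], [1.9, 0.8, 0], 255]]
```

Emit:
arm_command:
  steps:
    - [[0, 0, -0.025], [1.9, 1.0, 0], 255]
    - [[0, 0, -0.025], [2.0, 0.9, 0], 255]
    - [[0, 0, -0.025], [1.9, 0.8, 0], 255]

```text
clock: 20.02
position: [0.4601, 0.2285, 0.0876]
ee_rot: [0.001, 0.996, 0.086, -0.004]
contact_force: [-6.3, -3.3, 3.6]
width: 0.0
```

```bash
python3 chk.py .03 3
```

```text
clk 20.025 P [460.1 228.5] z 0.0876 r 71.3 ang 112.3 psi 9.8 F along push 6.79 F [-6.3 -3.3  3.6] Mz [-0.44  0.88  0.05] tq about A 0.506 q6 1.73
[[[0, 0, -0.03], [2.0, 0.8, 0], 255], [[0, 0, -0.03], [2.0, 0.7, 0], 255], [[0, 0, -0.03], [2.0, 0.7, 0], 255]]
```

Emit:
arm_command:
  steps:
    - [[0, 0, -0.025], [2.0, 0.7, 0], 255]
    - [[0, 0, -0.025], [2.0, 0.7, 0], 255]
    - [[0, 0, -0.025], [2.0, 0.6, 0], 255]

```text
clock: 20.4
position: [0.466, 0.2305, 0.0876]
ee_rot: [0.001, 0.999, 0.048, -0.004]
contact_force: [-7.1, -2.7, 4.0]
width: -0.0001
```

```bash
python3 chk.py .03 3
python3 - <<'E'
from h import *
im=imaging.get_image("side"); crop(im,230,190,280,260,8,"pics/d13.png")
for c in (252,254,256): print([int(im[r,c].min()) for r in range(213,226)])
E
```

```text
clk 20.4 P [466.  230.5] z 0.0876 r 71.2 ang 107.3 psi 5.5 F along push 7.37 F [-7.1 -2.7  4. ] Mz [-0.43  1.05 -0.12] tq about A 0.543 q6 1.8
[[[0, 0, -0.03], [2.0, 0.6, 0], 255], [[0, 0, -0.03], [2.1, 0.5, 0], 255], [[0, 0, -0.03], [2.1, 0.5, 0], 255]]
[60, 77, 85, 94, 97, 98, 67, 169, 185, 187, 187, 190, 191]
[137, 138, 140, 140, 140, 138, 81, 167, 184, 185, 186, 188, 189]
[126, 127, 126, 123, 119, 119, 88, 168, 184, 184, 186, 190, 191]
```

View pics/d13.png

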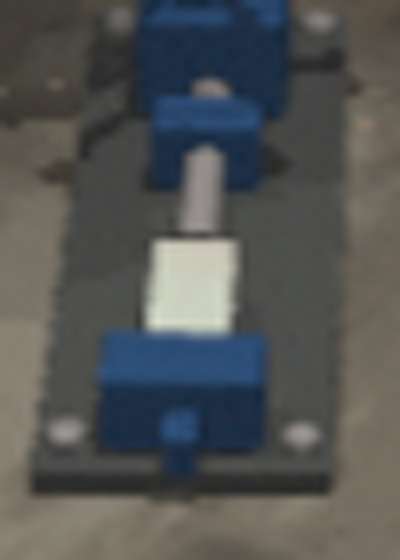

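Emit:
arm_command:
  steps:
    - [[0, 0, -0.025], [2.0, 0.6, 0], 255]
    - [[0, 0, -0.025], [2.1, 0.5, 0], 255]

```text
clock: 20.7
position: [0.4695, 0.2315, 0.0876]
ee_rot: [0.002, 1.0, 0.023, -0.005]
contact_force: [-7.9, -2.4, 4.2]
width: 0.0001
```

```bash
python3 chk.py .03 3
```

```text
clk 20.7 P [469.5 231.5] z 0.0876 r 71.2 ang 104.4 psi 2.6 F along push 7.97 F [-7.9 -2.4  4.2] Mz [-0.48  1.19  0.02] tq about A 0.586 q6 1.85
[[[0, 0, -0.03], [2.1, 0.5, 0], 255], [[0, 0, -0.03], [2.1, 0.4, 0], 255], [[0, 0, -0.03], [2.1, 0.4, 0], 255]]
```

Emit:
arm_command:
  steps:
    - [[0, 0, -0.02], [2.1, 0.4, 0], 255]
    - [[0, 0, -0.02], [2.1, 0.4, 0], 255]

```text
clock: 20.95
position: [0.473, 0.2323, 0.0874]
ee_rot: [0.002, 1.0, 0.003, -0.006]
contact_force: [-9.8, -3.4, 5.2]
width: 0.0001
```

```bash
python3 chk.py .03 3
```

```text
clk 20.95 P [473.  232.3] z 0.0874 r 71.2 ang 101.5 psi 0.4 F along push 9.79 F [-9.8 -3.4  5.2] Mz [-0.47  1.4  -0.02] tq about A 0.73 q6 1.89
[[[0, 0, -0.03], [2.1, 0.4, 0], 255], [[0, 0, -0.03], [2.1, 0.3, 0], 255], [[0, 0, -0.03], [2.1, 0.3, 0], 255]]
```

Emit:
arm_command:
  steps:
    - [[0, 0, -0.02], [2.1, 0.3, 0], 255]

```text
clock: 21.08
position: [0.4748, 0.2326, 0.0874]
ee_rot: [0.002, 1.0, -0.007, -0.006]
contact_force: [-9.4, -1.8, 5.7]
width: -0.0001
```

```bash
python3 chk.py .03 1
```

```text
clk 21.075 P [474.8 232.6] z 0.0874 r 71.2 ang 100.1 psi -0.8 F along push 9.41 F [-9.4 -1.8  5.7] Mz [-0.43  1.45 -0.  ] tq about A 0.683 q6 1.91
[[[0, 0, -0.03], [2.1, 0.3, 0], 255]]
```

Emit:
arm_command:
  steps:
    - [[0, 0, -0.02], [2.1, 0.3, 0], 255]

```text
clock: 21.2
position: [0.4765, 0.2328, 0.0874]
ee_rot: [0.002, 1.0, -0.017, -0.006]
contact_force: [-9.8, -2.4, 5.7]
width: -0.0001
```

```bash
python3 chk.py .03 1
```

```text
clk 21.2 P [476.5 232.8] z 0.0874 r 71.2 ang 98.6 psi -1.9 F along push 9.74 F [-9.8 -2.4  5.7] Mz [-0.41  1.55 -0.04] tq about A 0.717 q6 1.93
[[[0, 0, -0.03], [2.1, 0.3, 0], 255]]
```

Emit:
arm_command:
  steps:
    - [[0, 0, -0.02], [2.1, 0.2, 0], 255]

```text
clock: 21.32
position: [0.4782, 0.233, 0.0873]
ee_rot: [0.002, 1.0, -0.027, -0.007]
contact_force: [-11.0, -2.1, 6.1]
width: 0.0002
```

```bash
python3 chk.py .03 1
```

```text
clk 21.325 P [478.2 233. ] z 0.0873 r 71.1 ang 97.2 psi -3.1 F along push 10.92 F [-11.   -2.1   6.1] Mz [-0.41  1.62 -0.01] tq about A 0.797 q6 1.95
[[[0, 0, -0.03], [2.1, 0.2, 0], 255]]
```

Emit:
arm_command:
  steps:
    - [[0, 0, -0.02], [2.1, 0.2, 0], 255]

```text
clock: 21.45
position: [0.48, 0.2332, 0.0873]
ee_rot: [0.002, 0.999, -0.037, -0.007]
contact_force: [-10.3, -3.8, 6.1]
width: 0.0001
```

```bash
python3 chk.py .03 1
```

```text
clk 21.45 P [480.  233.2] z 0.0873 r 71.1 ang 95.8 psi -4.2 F along push 10.0 F [-10.3  -3.8   6.1] Mz [-0.46  1.71 -0.04] tq about A 0.755 q6 1.97
[[[0, 0, -0.03], [2.1, 0.2, 0], 255]]
```

Emit:
arm_command:
  steps:
    - [[0, 0, -0.02], [2.1, 0.1, 0], 255]

```text
clock: 21.58
position: [0.4818, 0.2333, 0.0873]
ee_rot: [0.002, 0.999, -0.047, -0.007]
contact_force: [-12.3, -2.0, 7.3]
width: 0.0004
```

```bash
python3 chk.py .03 1
```

```text
clk 21.575 P [481.8 233.3] z 0.0873 r 71.0 ang 94.3 psi -5.4 F along push 12.04 F [-12.3  -2.    7.3] Mz [-0.4   1.84 -0.05] tq about A 0.88 q6 1.98
[[[0, 0, -0.03], [2.1, 0.1, 0], 255]]
```

Emit:
arm_command:
  steps:
    - [[0, 0, -0.01], [1.3, 0, 0], 255]

```text
clock: 21.7
position: [0.4829, 0.2333, 0.0873]
ee_rot: [0.002, 0.999, -0.052, -0.007]
contact_force: [-12.2, -2.9, 7.5]
width: 0.0002
```

```bash
python3 chk.py .03 1
```

```text
clk 21.7 P [482.9 233.3] z 0.0873 r 70.9 ang 93.5 psi -5.9 F along push 11.84 F [-12.2  -2.9   7.5] Mz [-0.36  1.9  -0.1 ] tq about A 0.876 q6 1.99
[[[0, 0, -0.03], [2.1, 0.1, 0], 255]]
```

Emit:
arm_command:
  steps:
    - [[0, 0, 0], [-3, 0.3, 0], 255]
    - [[0, 0, 0], [-5, 0.5, 0], 255]
    - [[0, 0, 0], [-4, 0.5, 0], 255]
    - [[0, 0, 0], [0, 0, 10], 255]
    - [[0, 0, 0], [0, 0, 30], 255]
    - [[0, 0, 0], [0, 0, 40], 255]
    - [[0, 0, 0], [0, 0, 30], 255]
    - [[0, 0, 0], [-25, 0, 20], 255]
    - [[0, 0, 0], [-35, 0, 20], 255]
    - [[0, 0, 0], [-35, 0, 20], 255]
    - [[0, 0, 0], [-35, 0, 10], 255]
    - [[0, 0, 0], [0, 0, 0], 255]

```text
clock: 23.2
position: [0.347, 0.2364, 0.2703]
ee_rot: [-0.001, 0.999, -0.051, 0.002]
contact_force: [-0.2, -0.3, -0.1]
width: -0.0
```

```bash
python3 chk.py .03 1
python3 - <<'E'
from h import *
im=imaging.get_image("side"); cv2.imwrite("pics/d14f.png",im); crop(im,200,150,310,260,6,"pics/d14.png")
im=imaging.get_image("scene"); crop(im,200,160,400,310,4,"pics/s14.png")
p=imaging.camera_params("wrist"); im=imaging.get_image("wrist"); cv2.imwrite("pics/w14.png",im); np.savez("w14.npz",**p)
m=((im[...,2]>120)&(im[...,1]<90)&(im[...,0]<90)).astype(np.uint8)
N,l,st,ce=cv2.connectedComponentsWithStats(m)
for i in range(1,N):
    if st[i,4]>20: print(ce[i].round(1),st[i,4],back(p,ce[i],.1).round(4))
E
```

```text
clk 23.2 P [347.  236.4] z 0.2703 r 158.5 ang 152.2 psi -5.8 F along push 0.15 F [-0.2 -0.3 -0.1] Mz [ 0.   -0.    0.01] tq about A 0.062 q6 2.1
[[[0, 0, -0.03], [2.3, 4.2, 0], 255]]
[411.4  65.7] 415 [0.4342 0.1168 0.1   ]
[310.6  84.7] 400 [0.4279 0.1993 0.1   ]
```

View pics/s14.png

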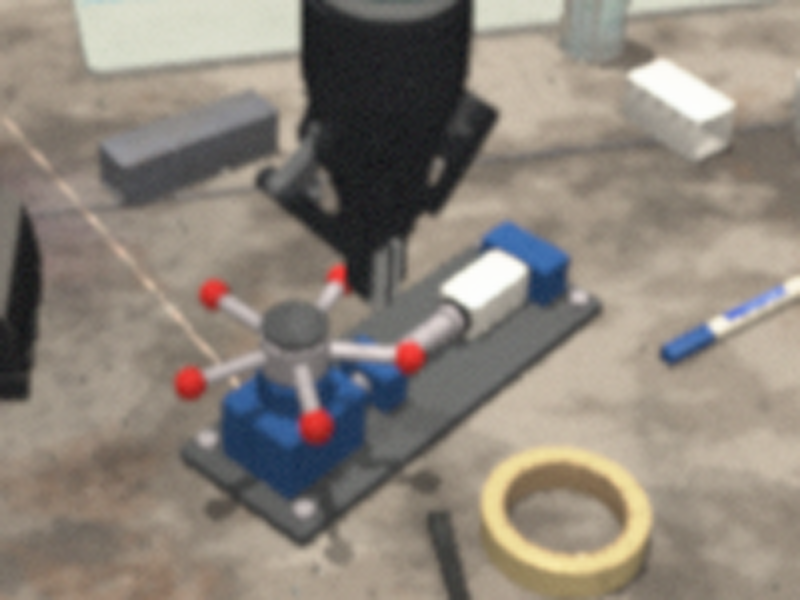

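View pics/w14.png

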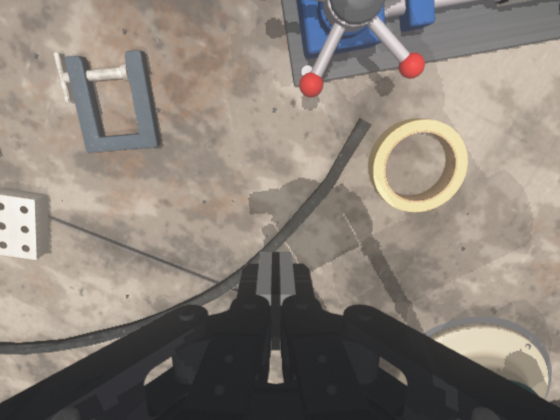

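View pics/d14.png

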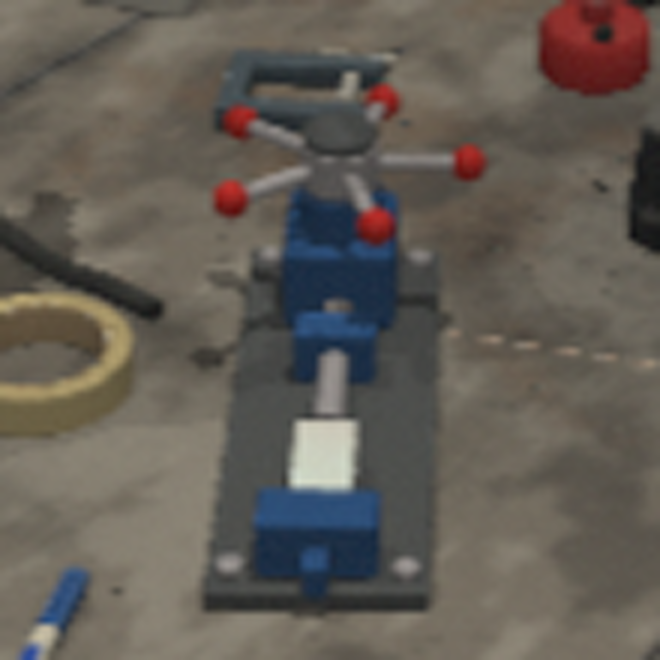

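```bash
python3 -c "
from rig import manip,telemetry
print(telemetry.get_state()['contact_force']); print(manip.sign_off())"
```

```text
[-0.5723353   0.9799517   0.02858267]
the job is handed in; nothing more can be done
None
```

The offcut is clamped between pad and anvil and the job is handed in, at about 23 s on the robot's clock. I can't read the pad force directly, so "firmly clamped" rests on the effort at the wheel.

**What I did:** I picked the smallest of the three bright boxes and laid it on the bed in line with the pad, about 9 mm short of the anvil, then let go. I then pushed one spoke clockwise through about 3.4 rad, following it all the way round instead of changing spokes.

**Wheel effort:** The force on the ball rose from about 6.5 N running free to about 12 N. That is roughly 0.85 to 0.88 N m from force and moment. Single force readings scattered by about 1 N, so straight force times lever gives a little less, about 0.82 to 0.84 N m. At the end of every call the push was below about 15 N.

**Last checks:**
- After I backed the gripper away, the wheel stayed where I left it: the pushed spoke sits at about 76°, the same as at the last push.
- The pictures show the offcut flat, in line, with no gap at the pad or the anvil.
- The gripper is clear, with a force reading of about 1 N, which is noise level.
- The marker, long box and G-clamp look untouched in the last pictures. I did not measure any bystander again, and the tape and spray can were not looked at.

No check failed. The only disagreements were 2 to 3 mm between camera views of the wheel's centre and the scatter in the force readings.

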